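# Clip the snap hook onto the eye bolt and tug-test it

## Task

Take the snap hook by its black grip out of the wooden rest and push it gate-first down over the top bar of the eye bolt until the sprung gate opens, lets the bar in and snaps shut behind it. Then tug the hook upward with about 10 N to prove that the gate holds, and leave it hanging on the bar by the top of its frame, grip up. Be gentle: the hook and the eye bolt must never press on one another with 25 N or more, and the things lying about must stay where they are.

Things in the scene. Friction and masses are not known exactly. Their poses are not given: they have to be found in the camera images.
- hook: Steel snap hook (carabiner) with a black grip block, 77 x 20 x 101 mm, 0.23 kg. Origin: middle of its underside. x: along the frame towards the fixed nose, y: across the flat frame, z: up to the grip. Frame of 10 mm wire: x -39 to 38, z 0 to 64 mm. The mouth is underneath: nose end at x = 13, gate pivot at x = -26, z = 6.5. Starts upright in the rest's slot, leaning up to 0.1 rad
- hook_grip (a point): middle of the hook's grip block (hook z = 84 mm), axes as the hook. The block is 46 (x) x 16 (y) x 36 (z) mm, hook z 62 to 98, with a 50 x 20 mm cap on top; with the TCP here the fingertips just clear the frame
- hook_throat (a point): point on the shut gate (hook x = 4, z = 6.5 mm; gate underside 3 mm lower) where the bar should meet it: keep the bar's axis at hook x 0 to 8 mm, close behind the nose. Nearer the pivot the gate cannot clear it, beyond 9 the nose lands on it
- hook_seat (a point): point under the top of the frame (hook x = 0, z = 49 mm) where the 8 mm bar's axis lies when the hook hangs on it; the inside of the frame's top has a 14 mm wide shallow V saddle, highest here
- gate (a joint): opening of the hook's gate, rad: 0 shut, grows as it swings inward (up), stop at 1.2; cannot swing outward. The bar at the throat needs about 2 N to start it, up to 8 N further on. The bar must go in about 25 to 38 mm past first touch before the gate's tip slips off it and snaps shut (force falls off); at about 48 mm it meets the top of the frame
- anchor: Eye bolt on a screwed-down round flange (72 mm across). Origin: middle of its underside, z up. The upright D-shaped eye (8 mm steel wire) lies in its y-z plane: straight top bar 24 mm long along y, centred over the origin; legs at y = +-24, opening 57 mm high. It stands in a springy rubber bush that yields about 1 mm per 12 N up or down. The hook's y must lie along this y, either way round
- anchor_mid (a point): fixed point 105 mm above the anchor's origin, the middle setting of the bar's axis and NOT where the bar is now: the stem is screwed in more or less, so the bar's axis is anywhere from 92 to 118 mm above the worktop. That is not measured: find it by touch
- rest: fixed hardwood block 104 x 56 x 30 mm with a slot 12 mm wide, 24 mm deep along its x, in which the hook stands; origin: middle of its underside. Lift the hook straight up by 30 mm or more to free it
- bearing_box: small card box 52 x 72 x 44 mm on the worktop, a bystander; origin: middle of its underside
- tape_measure: tape measure 44 x 81 x 68 mm, a bystander; origin: middle of its underside
- electrical_tape: roll of black tape lying flat, 62 mm across, 19 mm high, a bystander; origin: middle of its underside
Mind the look-alikes: they are no part of the job. Several things have the shape of the hook; the one meant has the colours described above. What is shaped like the anchor but orange is not meant.

How it is judged:
By the outcome, as a careful person would: the job done as asked, in the order asked, and still so for the second after the job is handed in, with the robot touching nothing.
It also fails if it takes over 58 s, if anything falls off the work surface, if the arm or the gripper's body presses on something with over 40 N, if the wrist force passes 120 N, or if a joint passes its speed limit or range.

## Robot

A 6-joint arm with a two-finger parallel gripper is mounted at the origin on a cart in front of the work surface, level with it; the furniture and walls round the work are solid. World frame = base frame: x ahead of the robot, y to its left, z up, the work surface at z = 0. Lengths are in mm, angles in rad, forces in N, time in s.
With the tool pointing down it reaches from about 275 to 975 mm from the base axis. Payload 8.4 kg.
Tool frame: the origin (TCP) lies between the finger pads, 19 mm behind the fingertips; this is the grasp point; z points along the fingers, y is the line along which they close (so a half turn about z gives the same grasp; the last joint's range is limited). The gripper opens to 92 mm and grips with 3 to 60 N. Pads are 20 mm wide; open, the fingers measure 128 mm over their backs; the gripper's body (75 mm by 189 mm) begins 69 mm behind the grasp point.
Start: joints at [1.275, 0.353, 1.633, -0, 1.155, -0.002], TCP at [180.993, 598.222, 233.283] pointing down, gripper open.
Joint ranges: [-2.63, 2.63], [-0.92, 2.1], [0.06, 2.66], [-1.3, 4.44], [0, 2.69], [-3.02, 3.02]. Speed limits (rad/s): [2.22, 2.22, 2.79, 3.14, 3.14, 3.14].

## Interface

Orientations are given as [roll, pitch, yaw] about the fixed x, y, z axes, in that order (R = Rz(yaw) Ry(pitch) Rx(roll)).
In Python, from workcell import bot, eyes gives the robot as it stands. The module is installed in compiled form; this text tells all that it offers.
- The arm moves only by the tool send_rows, never from a script. Its argument "rows" is a list that holds one entry, the list of rows, each a list of 7 numbers: the turn, a rotation vector about the world's x, y, z in rad, then the shift along the world's x, y, z in cm, then the closure, from -1 (fully open) to 1 (shut), so that 0 is half open. In form: [[[rx, ry, rz, x, y, z, hand], ...]]. A call has 1 to 10 rows; each row shifts and turns the commanded pose from where the row before left it; what a row does not reach is not made up. A row lasts 1/12 s, in which the tool goes at most 41.7 mm and 7.16 degrees, less where a joint would pass 70% of its speed; a pose out of reach is approached as far as the arm can. A call with a gripper value outside its range is refused whole. The fingers move at their own pace and stop on an object; "force" is the grip in N (left out, the last holds). Time passes only in rows, so rows that do not move let the fingers close. It gives the time, the measured TCP pose, the force, the opening and the grip force at its end, in the units of the state.
- bot.get_state(): the state, without advancing time (a new reading comes with each control period).
- eyes.get_image(name): name is "side" or "top" or "wrist"; returns the picture (480x640x3 uint8, red, green, blue); there is no depth.
- eyes.calibration(name): a dict with "mtx" (3x3 intrinsics, pixels), "camera_from_world" (4x4, takes a point from world to camera coordinates); the wrist camera has in their place "mount" (4x4, takes a point from camera to tool coordinates, whose origin is the TCP and whose axes are the flange's). Camera axes: x right, y down, z forward; pixel columns grow to the right and rows downward; lengths in mm; the calibration is good to about 2 mm. A picture is of the moment at which its call begins: read the wrist's pose just before it. calibration takes no time and is no camera call.
- bot.hand_in(): hands the job in; it is judged then, once.
The state is a dict: "clock": time; "joint_positions": joint angles; "joint_vel": joint speeds; "joint_efforts": joint torques, N m; "tcp_pos": TCP position; "orientation": TCP orientation; "contact_force": force on the tool from outside, world axes, zero at the start; "wrist_torque": the same for the moment, N m; "gripper_width": finger opening in mm; "grip_force": force on a finger pad.
Only numpy, scipy, OpenCV 4.12 (cv2) and the standard library are available. Lean on these libraries where they do the work, as an engineer would, in place of code of your own. Each camera call takes 0.05 s, during which the arm holds its last target. There are 200 camera calls.

## Working session

There is one attempt and no reset: what is moved stays moved. The work goes in short steps, Python scripts to look and compute and a tool call to move; the robot and the scene stay as the last step left them, time stands still between calls to the robot, and variables do not carry over. Pictures are saved under pics/ and viewed, at most 12 in all, crops included, and the job is handed in when it is done.

Besides the shell and the picture viewer there is one more tool, called as name(argument=value, ...) on one line, values as JSON. send_rows: Moves the arm, as the interface text tells. Its arguments: {"type":"object","properties":{"rows":{"type":"array","items":{"type":"array","items":{"type":"array","items":{"type":"number"}}}},"force":{"type":"number"}},"required":["rows"]}

```bash
mkdir -p pics
python3 - <<'E'
from workcell import bot, eyes
import cv2, numpy as np
s=bot.get_state();print(s)
for n in ["side","top"]:
    im=eyes.get_image(n);cv2.imwrite(f"pics/{n}0.png",im[:,:,::-1]);c=eyes.calibration(n);print(n,c)
print(eyes.calibration("wrist"))
E
```

```text
{'clock': 0.0, 'joint_positions': array([ 1.27463481e+00,  3.53664228e-01,  1.63411557e+00, -8.37436481e-06,
        1.15520376e+00, -2.38088971e-03]), 'joint_vel': array([ 0.00095391, -0.00017578,  0.00065028, -0.00102843,  0.00199075,
        0.0001979 ]), 'joint_efforts': array([ 1.39401996e-03, -5.93841112e+01, -3.34211469e+01,  6.96253125e-02,
        2.34737381e-02, -7.67726669e-05]), 'tcp_pos': array([180.83854367, 597.7807521 , 232.56158051]), 'orientation': array([-3.14020173e+00,  4.34519835e-06,  2.84781541e+00]), 'contact_force': array([-0.43987686, -0.56745606, -0.28299308]), 'wrist_torque': array([-0.00905966,  0.03666263,  0.00977652]), 'grip_force': 0.0, 'gripper_width': 91.8592869364034}
side {'mtx': array([[583.05623236,   0.        , 311.86778941],
       [  0.        , 583.05623236, 244.32055439],
       [  0.        ,   0.        ,   1.        ]]), 'camera_from_world': array([[-9.91868865e-01, -1.25627801e-01, -2.03423053e-02,
         5.27391867e+02],
       [-4.58989421e-02,  5.02212314e-01, -8.63525378e-01,
         7.53849892e+01],
       [ 1.18698950e-01, -8
[... 488 characters left out ...]
37763699e+02],
       [ 9.96093967e-02, -1.02493850e-02, -9.94973828e-01,
         9.04452493e+02],
       [ 0.00000000e+00,  0.00000000e+00,  0.00000000e+00,
         1.00000000e+00]])}
{'mtx': array([[378.57434943,   0.        , 322.61925854],
       [  0.        , 378.57434943, 240.56893061],
       [  0.        ,   0.        ,   1.        ]]), 'mount': array([[ 2.40750107e-04, -9.60977586e-01, -2.76626140e-01,
         7.87479398e+01],
       [ 9.99999967e-01,  2.07484423e-04,  1.49523902e-04,
        -6.39738584e-01],
       [-8.62935034e-05, -2.76626167e-01,  9.60977604e-01,
        -1.50668783e+02],
       [ 0.00000000e+00,  0.00000000e+00,  0.00000000e+00,
         1.00000000e+00]])}
```

View pics/side0.png

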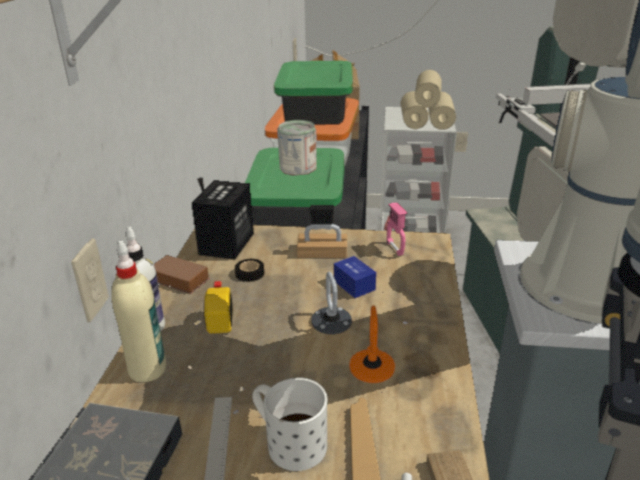

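View pics/top0.png

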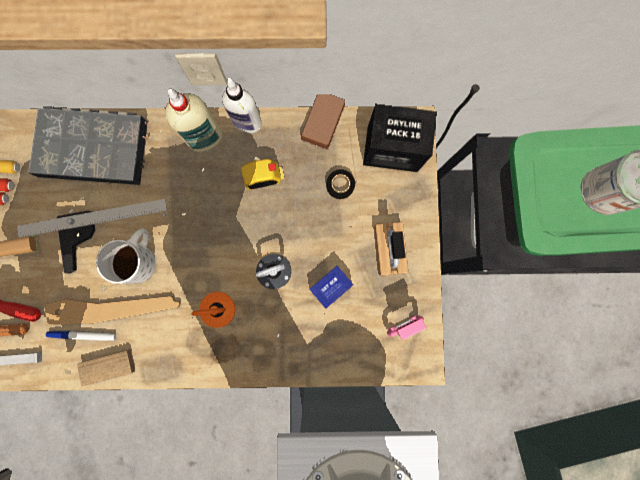

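Run:
```python
import cv2, numpy as np
a=cv2.imread("pics/side0.png")[190:345,270:430];b=cv2.imread("pics/top0.png")[215:350,240:440]
a=cv2.resize(a,None,fx=3.7,fy=3.7,interpolation=cv2.INTER_CUBIC)[:, :]
b=cv2.resize(b,None,fx=4,fy=4,interpolation=cv2.INTER_CUBIC)
cv2.imwrite("pics/sc.png",a);cv2.imwrite("pics/tc.png",b)
```

```text
(no output)
```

View pics/sc.png

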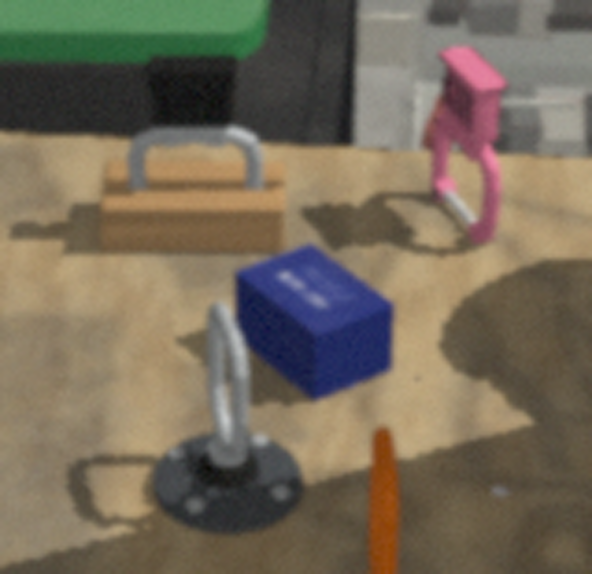

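View pics/tc.png

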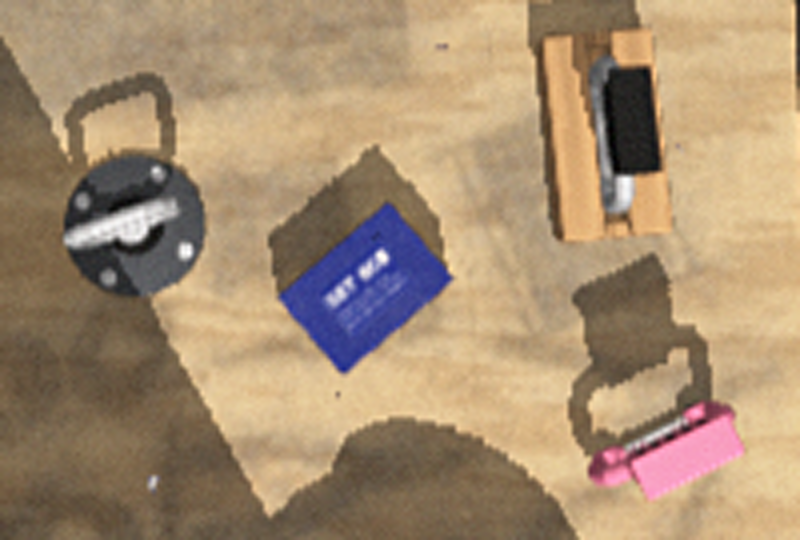

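```bash
cat > h.py <<'E'
from workcell import bot, eyes
import cv2, numpy as np
from scipy.spatial.transform import Rotation as R
def cam(n,s=None):
    c=eyes.calibration(n);K=c["mtx"]
    if n!="wrist": return K,c["camera_from_world"]
    s=s or bot.get_state();T=np.eye(4);T[:3,:3]=R.from_euler("xyz",s["orientation"]).as_matrix();T[:3,3]=s["tcp_pos"]
    return K,np.linalg.inv(T@c["mount"])
def ray(C,p):
    K,M=C;Rm=M[:3,:3];o=-Rm.T@M[:3,3];return o,Rm.T@np.linalg.solve(K,[p[0],p[1],1])
def atz(C,p,z):
    o,d=ray(C,p);return o+d*(z-o[2])/d[2]
def tri(*cp):
    A=0;b=0
    for C,p in cp:
        o,d=ray(C,p);d=d/np.linalg.norm(d);P=np.eye(3)-np.outer(d,d);A=A+P;b=b+P@o
    return np.linalg.solve(A,b)
def proj(C,X):
    K,M=C;q=(np.atleast_2d(X)@M[:3,:3].T+M[:3,3])@K.T;return q[:,:2]/q[:,2:]
E
python3 - <<'E'
from h import *
np.set_printoptions(precision=1,suppress=True)
t=cam("top");s=cam("side")
T=lambda u,v:(240+u/4,215+v/4)
S=lambda u,v:(270+u/3.7,190+v/3.7)
print("flange",atz(t,T(135,224),5),atz(s,S(228,482),5))
print("eye ends top",[tri((t,T(*a)),(s,S(*b))) for a,b in [((70,238),(222,310)),((174,208),(235,340))]])
print("cap corners@107",[atz(t,T(*p),107) for p in [(610,66),(652,68),(662,172),(618,172)]])
print("frame ends@66",[atz(t,T(*p),62) for p in [(603,60),(618,212)]])
print("grip tri",tri((t,T(635,120)),(s,S(193,62))))
print("rest@30",[atz(t,T(*p),30) for p in [(542,36),(652,28),(672,232),(563,240)]])
print("frame side", [tri((t,T(*a)),(s,S(*b))) for a,b in [((600,62),(250,140)),((620,208),(142,140))]])
print("box@44",[atz(t,T(*p),44) for p in [(280,295),(388,203),(452,277),(345,372)]])
print("pink@100",[atz(t,T(*p),100) for p in [(628,460),(730,410),(745,455),(650,500)]])
E
```

```text
flange [477.8 162.6   5. ] [475.4 167.8   5. ]
eye ends top [array([472.2, 182.9, 112.4]), array([478.9, 138.4,  66.6])]
cap corners@107 [array([544.3, -64.2, 107. ]), array([543.2, -83.5, 107. ]), array([495.4, -86.6, 107. ]), array([495.6, -66.5, 107. ])]
frame ends@66 [array([552.5, -68.6,  62. ]), array([479. , -73.8,  62. ])]
grip tri [518.8 -75.4 104.5]
rest@30 [array([568.8, -43.6,  30. ]), array([572.3, -99. ,  30. ]), array([ 470. , -105.9,   30. ]), array([466.7, -51.6,  30. ])]
frame side [array([518.2, -66.7,  65.2]), array([513.7, -71. ,  58.5])]
box@44 [array([441.3,  88.9,  44. ]), array([485.4,  35.6,  44. ]), array([449.,   5.,  44.]), array([403.8,  57.7,  44. ])]
pink@100 [array([365.3, -68.6, 100. ]), array([ 387.2, -115.7,  100. ]), array([ 366.9, -121.8,  100. ]), array([347.4, -78. , 100. ])]
```

send_rows(rows=[[[0,0,0.03,2.3,-3.3,0,-1],[0,0,0.03,2.3,-3.3,0,-1],[0,0,0.03,2.3,-3.3,0,-1],[0,0,0.03,2.3,-3.3,0,-1],[0,0,0.03,2.3,-3.3,0,-1],[0,0,0.03,2.3,-3.3,0,-1],[0,0,0.03,2.3,-3.3,0,-1],[0,0,0.03,2.3,-3.3,0,-1],[0,0,0.03,2.3,-3.3,0,-1],[0,0,0.03,2.3,-3.3,0,-1]]])

```text
clock: 0.93
tcp_pos: [411.5, 266.3, 233.2]
orientation: [-3.141, -0.0, -3.134]
contact_force: [1.1, 0.7, 0.6]
gripper_width: 92.0
grip_force: 0.0
```

send_rows(rows=[[[0,0,0.02,2.3,-3.3,0,-1],[0,0,0.02,2.3,-3.3,0,-1],[0,0,0.02,2.3,-3.3,0,-1],[0,0,0,0,0,0,-1],[0,0,0,0,0,0,-1]]])

```text
clock: 1.35
tcp_pos: [480.7, 167.4, 233.0]
orientation: [-3.141, -0.001, -3.079]
contact_force: [0.2, 0.1, 0.4]
gripper_width: 92.1
grip_force: 0.0
```

Run:
```python
from h import *
import pickle
s=bot.get_state();im=eyes.get_image("wrist");cv2.imwrite("pics/w1.png",im[:,:,::-1]);pickle.dump(cam("wrist",s),open("w1.pkl","wb"));print(s["clock"],s["tcp_pos"],s["orientation"],s["contact_force"])
```

```text
1.35 [480.70695267 167.44826402 232.96295991] [-3.14145276e+00 -5.57043958e-04 -3.07941442e+00] [0.23163217 0.07311706 0.43683105]
```

send_rows(rows=[[[0,0,0,1,-3.9,0,-1],[0,0,0,0.9,-4,0,-1],[0,0,0,0.6,-4,0,-1],[0,0,0,0.6,-4,0,-1],[0,0,0,0.4,-4,0,-1],[0,0,0,0.4,-4,0,-1],[0,0,0,0,0,0,-1],[0,0,0,0,0,0,-1]]])

```text
clock: 2.07
tcp_pos: [518.8, -70.0, 233.1]
orientation: [3.141, -0.0, -3.077]
contact_force: [-0.7, 0.5, -0.3]
gripper_width: 91.7
grip_force: 0.0
```

Run:
```python
from h import *
import pickle
s=bot.get_state();im=eyes.get_image("wrist");cv2.imwrite("pics/w2.png",im[:,:,::-1]);pickle.dump(cam("wrist",s),open("w2.pkl","wb"));print(s["clock"],s["tcp_pos"],s["orientation"],s["contact_force"])
```

```text
2.0667 [518.77589885 -70.04718996 233.0685848 ] [ 3.14114211e+00 -4.65135269e-04 -3.07745103e+00] [-0.66578707  0.50802476 -0.33365156]
```

View pics/w1.png

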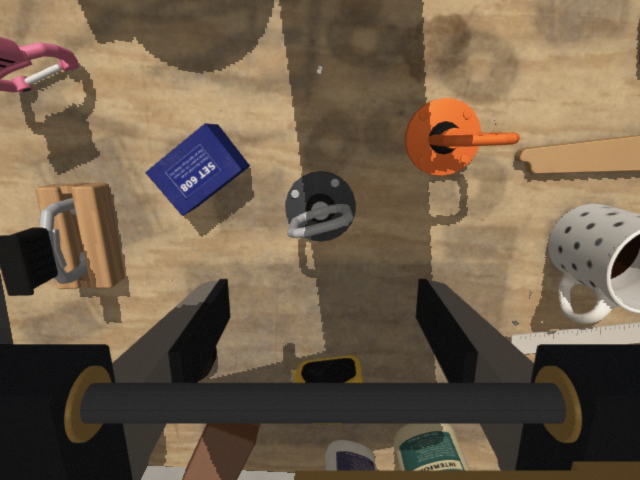

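View pics/w2.png

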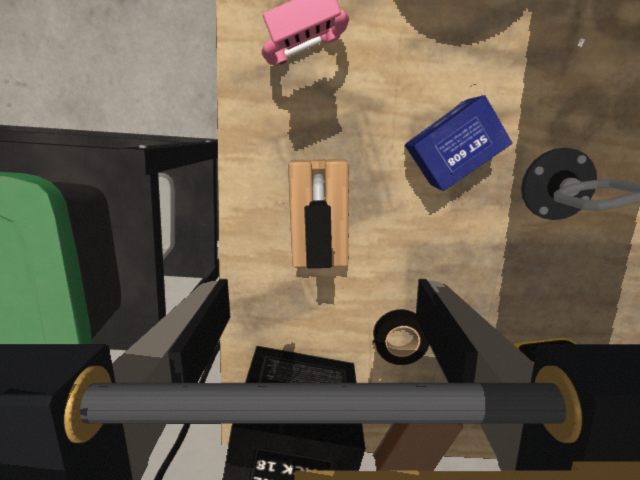

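Run:
```python
import cv2, numpy as np
w1=cv2.imread("pics/w1.png");w2=cv2.imread("pics/w2.png")
r=lambda i,x,y,w,h,f:cv2.resize(i[y:y+h,x:x+w],None,fx=f,fy=f,interpolation=cv2.INTER_CUBIC)
out=np.hstack([r(w1,280,165,80,100,5),r(w2,280,150,80,100,5)])
out2=r(w2,280,205,80,70,5)
cv2.imwrite("pics/c3.png",out)
```

```text
(no output)
```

View pics/c3.png

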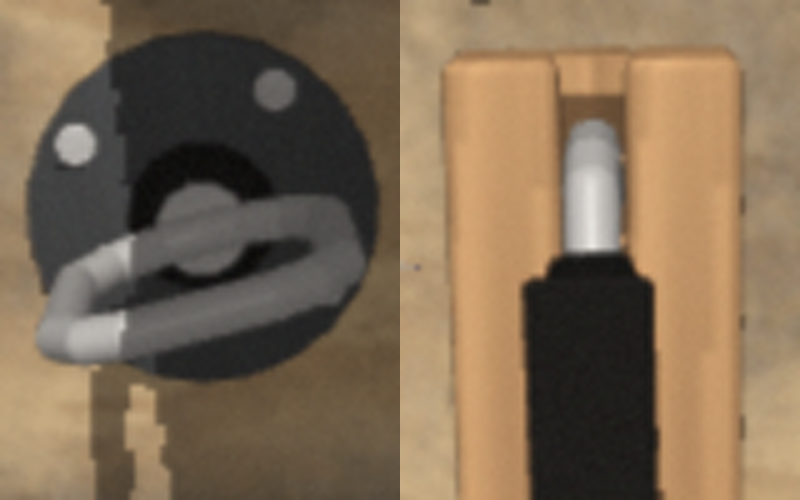

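Run:
```python
from h import *
import pickle
np.set_printoptions(precision=1,suppress=True)
w1=pickle.load(open("w1.pkl","rb"));w2=pickle.load(open("w2.pkl","rb"));t=cam("top");s=cam("side")
A=lambda u,v:(280+u/5,165+v/5)
B=lambda u,v:(280+(u-400)/5,150+v/5)
T=lambda u,v:(240+u/4,215+v/4)
S=lambda u,v:(270+u/3.7,190+v/3.7)
print("flange w1",atz(w1,A(203,205),6),"w2",atz(w2,(559.5,184),6),"bolts",[atz(w1,A(*p),8) for p in [(75,145),(274,90)]])
for z in(92,105,118):
    P=[atz(w1,A(*p),z) for p in [(95,340),(205,312),(320,278)]];d=P[0]-P[2];print(z,P[1],"yaw",np.arctan2(-d[0],d[1]),np.linalg.norm(d))
print("rest w2@30")
for p in [(445,62),(738,62),(457,490),(740,490)]: print(atz(w2,B(*p),30))
print("slot",atz(w2,B(592,60),30))
c=[atz(w2,p,107) for p in [(305,206),(331,206),(306,267),(331,267)]];print("cap@107",*c,np.mean(c,0))
print("cap tri top", tri((t,T(635,120)),(w2,(318.3,236.5))))
print("frame end",atz(w2,B(593,180),62),atz(w2,B(592,245),69))
```

```text
flange w1 [474.1 164.6   6. ] w2 [474.8 163.3   6. ] bolts [array([463.2, 138.4,   8. ]), array([449.9, 177.2,   8. ])]
92 [474.9 165.4  92. ] yaw -2.8027875146211154 37.11802692809897
105 [471.6 165.3 105. ] yaw -2.802787514621113 35.463676092911186
118 [468.4 165.1 118. ] yaw -2.8027875146211145 33.80932525772341
rest w2@30
[ 469.  -104.4   30. ]
[465.6 -50.7  30. ]
[551.1 -98.8  30. ]
[547.5 -43.6  30. ]
slot [466.9 -77.5  30. ]
cap@107 [493.7 -85.  107. ] [492.5 -65.8 107. ] [541.6 -81.8 107. ] [540.4 -62.4 107. ] [517.  -73.8 107. ]
cap tri top [518.7 -74.7 102.8]
frame end [484.5 -75.9  62. ] [494.4 -75.4  69. ]
```

send_rows(rows=[[[0,0,0,-0.1,-0.4,-3,-1],[0,0,0,0,0,-3.5,-1],[0,0,0,0,0,-3,-1],[0,0,0,0,0,-2.5,-1],[0,0,0,0,0,-1.2,-1],[0,0,0,0,0,-0.9,-1],[0,0,0,0,0,0,-1],[0,0,0,0,0,0,-1]]])

```text
clock: 2.78
tcp_pos: [518.1, -72.5, 92.5]
orientation: [3.141, -0.0, -3.074]
contact_force: [0.5, -0.4, -0.0]
gripper_width: 91.8
grip_force: 0.0
```

send_rows(rows=[[[0,0,0,0,0,0,0.2],[0,0,0,0,0,0,0.4],[0,0,0,0,0,0,0.6],[0,0,0,0,0,0,0.8],[0,0,0,0,0,0,1],[0,0,0,0,0,0,1],[0,0,0,0,0,0,1],[0,0,0,0,0,0,1],[0,0,0,0,0,0,1]]], force=45)

```text
clock: 3.53
tcp_pos: [518.0, -73.8, 92.3]
orientation: [3.142, -0.0, -3.076]
contact_force: [0.7, 0.1, -0.2]
gripper_width: 34.0
grip_force: 0.0
```

send_rows(rows=[[[0,0,0,0,0,0,1],[0,0,0,0,0,0,1],[0,0,0,0,0,0,1],[0,0,0,0,0,0,1],[0,0,0,0,0,0,1],[0,0,0,0,0,0,1]]])

```text
clock: 4.03
tcp_pos: [518.0, -73.8, 92.3]
orientation: [-3.142, -0.0, -3.075]
contact_force: [0.1, 0.7, 0.2]
gripper_width: 15.6
grip_force: 45.0
```

send_rows(rows=[[[0,0,0,0,0,1,1],[0,0,0,0,0,1,1],[0,0,0,0,0,1.5,1],[0,0,0,0,0,2.5,1],[0,0,0,0,0,3,1],[0,0,0,0,0,3,1],[0,0,0,0,0,2,1],[0,0,0,0,0,0,1],[0,0,0,0,0,0,1]]])

```text
clock: 4.78
tcp_pos: [518.5, -73.8, 233.6]
orientation: [-3.141, 0.003, -3.075]
contact_force: [-0.7, 0.4, -2.9]
gripper_width: 15.7
grip_force: 45.0
```

Run:
```python
from h import *
s=bot.get_state();im=eyes.get_image("side")[:,:,::-1];cv2.imwrite("pics/s2.png",im)
w=eyes.get_image("wrist")[:,:,::-1];cv2.imwrite("pics/w3.png",w)
p=proj(cam("side"),[s["tcp_pos"]])[0];print(p,s["contact_force"],s["grip_force"])
x,y=int(p[0])-40,int(p[1])-35
np.save("o.npy",[x,y]);print(x,y)
r=lambda i,x,y,w,h,f:cv2.resize(i[y:y+h,x:x+w],None,fx=f,fy=f,interpolation=cv2.INTER_CUBIC)
cv2.imwrite("pics/c4.png",np.hstack([r(im,x,y,80,100,5),r(w,280,150,80,100,5)]))
```

```text
[321.03972669 146.99370369] [-0.69324621  0.40322283 -2.88940906] 44.95868146419525
281 111
```

View pics/c4.png

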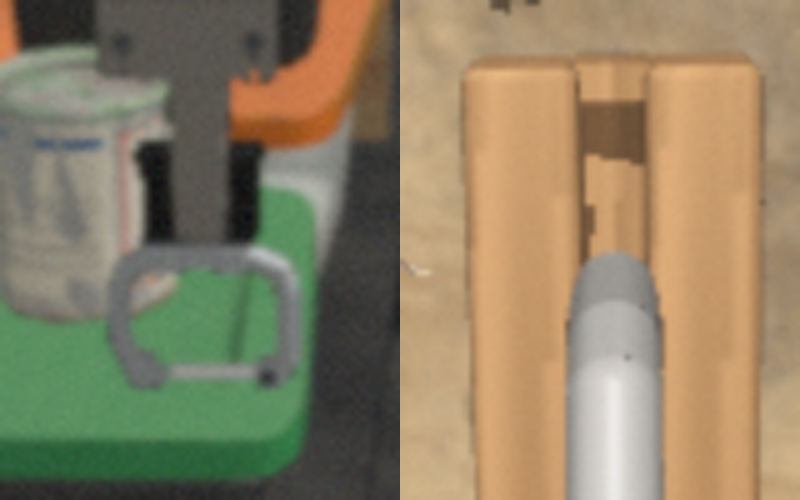

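send_rows(rows=[[[0,0,0.02,-0.3,1.5,0,1],[0,0,0.04,-0.6,3,0,1],[0,0,0.04,-0.6,3.1,0,1],[0,0,0.04,-0.7,3.2,0,1],[0,0,0.04,-0.7,3.4,0,1],[0,0,0.04,-0.6,3.3,0,1],[0,0,0.03,-0.6,3.2,-0.3,1],[0,0,0.02,-0.6,2,-0.7,1],[0,0,0,-0.05,1.0,-0.3,1],[0,0,0,0,0,0,1]]])

```text
clock: 5.72
tcp_pos: [469.1, 164.4, 217.3]
orientation: [3.141, -0.004, -2.804]
contact_force: [0.4, 0.2, -2.7]
gripper_width: 15.9
grip_force: 45.0
```

send_rows(rows=[[[0,0,0,0,0,0,1],[0,0,0,0,0,0,1]]])

```text
clock: 5.88
tcp_pos: [470.5, 162.2, 218.8]
orientation: [-3.141, -0.001, -2.806]
contact_force: [0.7, 0.5, -2.3]
gripper_width: 15.9
grip_force: 45.0
```

Run:
```python
from h import *
s=bot.get_state();print(s["tcp_pos"],s["orientation"],s["contact_force"])
im=eyes.get_image("side")[:,:,::-1];cv2.imwrite("pics/s3.png",im)
w=eyes.get_image("wrist")[:,:,::-1];cv2.imwrite("pics/w4.png",w)
p=proj(cam("side"),[s["tcp_pos"]])[0];print(p)
x,y=int(p[0])-40,int(p[1])-15;print(x,y)
r=lambda i,x,y,w,h,f:cv2.resize(i[y:y+h,x:x+w],None,fx=f,fy=f,interpolation=cv2.INTER_CUBIC)
cv2.imwrite("pics/c5.png",np.hstack([r(im,x,y,80,120,5),r(w,280,130,80,120,5)]))
```

```text
[470.54040734 162.21933147 218.81223266] [-3.14112406e+00 -1.13230248e-03 -2.80619650e+00] [ 0.70635494  0.45794128 -2.29270405]
[334.5507677  210.34477141]
294 195
```

View pics/c5.png

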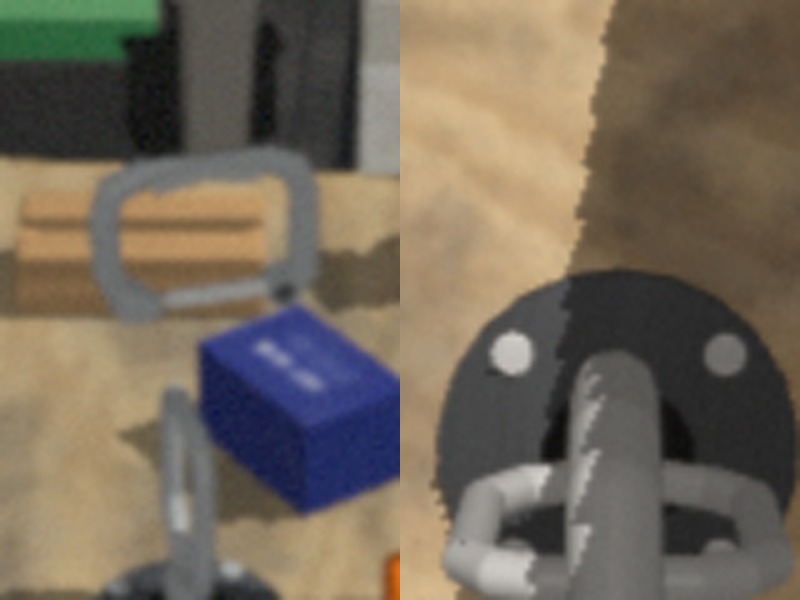

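Run:
```python
from h import *
np.set_printoptions(precision=1,suppress=True)
C=cam("side")
for z in (92,100,105,110,118):
    b=np.array([474.5,164.5,z]);v=12*np.array([-np.sin(.335),np.cos(.335),0])
    print(z,((proj(C,[b-v,b,b+v])-[294,195])*5).round().tolist(),(proj(cam("wrist"),[b])))
# hook check
s=bot.get_state();T=s["tcp_pos"];x=np.array([np.cos(.335),np.sin(.335),0])
for hx,hz in[(0,0),(-26,6.5),(13,6.5),(4,6.5),(38,30),(-39,30)]:
    print(hx,hz,((proj(C,[T+hx*x+[0,0,hz-86.3]])-[294,195])*5)[0])
w=cv2.imread("pics/w4.png");cv2.imwrite("pics/c6.png",cv2.resize(w[190:270,270:380],None,fx=5,fy=5,interpolation=cv2.INTER_CUBIC))
```

```text
92 [[182.0, 396.0], [191.0, 415.0], [199.0, 434.0]] [[324.2 244.7]]
100 [[182.0, 376.0], [191.0, 395.0], [199.0, 414.0]] [[324.2 247.8]]
105 [[182.0, 364.0], [191.0, 382.0], [199.0, 402.0]] [[324.3 249.8]]
110 [[182.0, 351.0], [191.0, 370.0], [199.0, 389.0]] [[324.3 251.8]]
118 [[182.0, 331.0], [190.0, 350.0], [199.0, 369.0]] [[324.3 255.3]]
0 0 [202.1 308.2]
-26 6.5 [278.4 281.6]
13 6.5 [163.7 296.3]
4 6.5 [190.3 292.9]
38 30 [ 88.  243.8]
-39 30 [317.6 215.3]
```

View pics/c6.png

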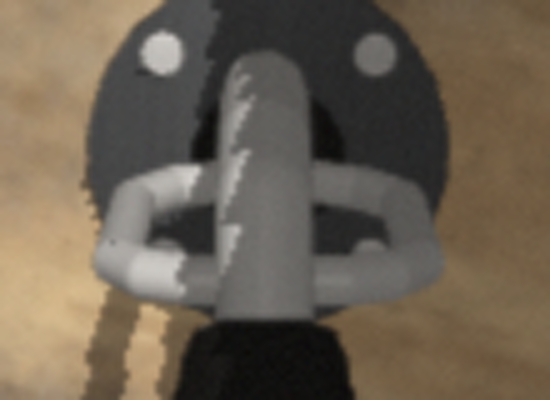

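send_rows(rows=[[[0,0,0,0.1,0.1,-0.7,1],[0,0,0,0,0,-0.7,1],[0,0,0,0,0,-0.6,1],[0,0,0,0,0,-0.2,1],[0,0,0,0,0,-0.2,1],[0,0,0,0,0,-0.2,1],[0,0,0,0,0,-0.2,1],[0,0,0,0,0,0,1],[0,0,0,0,0,0,1]]])

```text
clock: 6.73
tcp_pos: [471.5, 164.3, 191.3]
orientation: [-3.142, 0.0, -2.805]
contact_force: [-0.2, 0.3, -2.7]
gripper_width: 16.1
grip_force: 45.0
```

send_rows(rows=[[[0,0,0,0,0,-0.15,1],[0,0,0,0,0,-0.15,1],[0,0,0,0,0,-0.15,1],[0,0,0,0,0,-0.1,1],[0,0,0,0,0,0,1]]])

```text
clock: 7.15
tcp_pos: [471.3, 164.2, 185.5]
orientation: [3.142, -0.0, -2.805]
contact_force: [0.4, 0.5, -2.9]
gripper_width: 15.7
grip_force: 45.0
```

send_rows(rows=[[[0,0,0,0,0,-0.1,1],[0,0,0,0,0,-0.1,1],[0,0,0,0,0,-0.1,1],[0,0,0,0,0,-0.1,1],[0,0,0,0,0,0,1]]])

```text
clock: 7.57
tcp_pos: [471.4, 164.2, 181.6]
orientation: [3.142, -0.0, -2.805]
contact_force: [0.4, 0.1, -3.1]
gripper_width: 15.4
grip_force: 45.0
```

send_rows(rows=[[[0,0,0,0,0,-0.1,1],[0,0,0,0,0,-0.1,1],[0,0,0,0,0,-0.1,1],[0,0,0,0,0,0,1]]])

```text
clock: 7.9
tcp_pos: [471.5, 164.2, 178.7]
orientation: [-3.142, -0.0, -2.805]
contact_force: [-0.4, 0.2, -1.6]
gripper_width: 15.9
grip_force: 45.0
```

send_rows(rows=[[[0,0,0,0,0,-0.1,1],[0,0,0,0,0,-0.1,1],[0,0,0,0,0,0,1]]])

```text
clock: 8.15
tcp_pos: [471.5, 164.2, 176.8]
orientation: [-3.142, 0.0, -2.805]
contact_force: [-0.1, -0.8, -0.3]
gripper_width: 15.7
grip_force: 45.0
```

send_rows(rows=[[[0,0,0,0,0,-0.1,1],[0,0,0,0,0,-0.1,1],[0,0,0,0,0,0,1]]])

```text
clock: 8.4
tcp_pos: [471.5, 164.2, 174.7]
orientation: [-3.142, 0.0, -2.805]
contact_force: [-0.3, 0.1, 1.8]
gripper_width: 15.6
grip_force: 45.0
```

send_rows(rows=[[[0,0,0,0,0,-0.1,1],[0,0,0,0,0,-0.1,1],[0,0,0,0,0,0,1]]])

```text
clock: 8.65
tcp_pos: [471.6, 164.2, 172.7]
orientation: [-3.142, 0.0, -2.805]
contact_force: [0.5, -0.5, 1.5]
gripper_width: 15.4
grip_force: 45.0
```

send_rows(rows=[[[0,0,0,0,0,-0.2,1],[0,0,0,0,0,-0.2,1],[0,0,0,0,0,-0.2,1],[0,0,0,0,0,0,1]]])

```text
clock: 8.98
tcp_pos: [471.7, 164.3, 166.6]
orientation: [-3.142, 0.0, -2.805]
contact_force: [0.2, -1.3, 2.2]
gripper_width: 15.7
grip_force: 45.0
```

send_rows(rows=[[[0,0,0,0,0,-0.2,1],[0,0,0,0,0,-0.2,1],[0,0,0,0,0,-0.2,1],[0,0,0,0,0,0,1]]])

```text
clock: 9.32
tcp_pos: [471.1, 164.1, 160.3]
orientation: [3.142, -0.001, -2.805]
contact_force: [0.2, -0.7, 2.3]
gripper_width: 15.9
grip_force: 45.0
```

send_rows(rows=[[[0,0,0,0,0,-0.2,1],[0,0,0,0,0,-0.2,1],[0,0,0,0,0,0,1]]])

```text
clock: 9.57
tcp_pos: [471.0, 164.1, 156.3]
orientation: [-3.142, -0.001, -2.805]
contact_force: [-1.3, -0.1, 3.2]
gripper_width: 15.7
grip_force: 45.0
```

send_rows(rows=[[[0,0,0,0,0,-0.2,1],[0,0,0,0,0,-0.2,1],[0,0,0,0,0,0,1]]])

```text
clock: 9.82
tcp_pos: [471.0, 164.1, 152.3]
orientation: [3.142, -0.001, -2.805]
contact_force: [-2.2, -1.1, 2.0]
gripper_width: 15.6
grip_force: 45.0
```

send_rows(rows=[[[0,0,0,0,0,-0.2,1],[0,0,0,0,0,-0.2,1],[0,0,0,0,0,0,1]]])

```text
clock: 10.07
tcp_pos: [470.6, 163.9, 148.1]
orientation: [-3.142, -0.002, -2.805]
contact_force: [-3.4, -0.6, 0.5]
gripper_width: 15.8
grip_force: 45.0
```

send_rows(rows=[[[0,0,0,0,0,-0.2,1],[0,0,0,0,0,-0.2,1],[0,0,0,0,0,0,1]]])

```text
clock: 10.32
tcp_pos: [470.6, 163.9, 143.8]
orientation: [3.142, -0.002, -2.805]
contact_force: [0.6, 0.2, -2.8]
gripper_width: 15.5
grip_force: 45.0
```

send_rows(rows=[[[0,0,0,0,0,-0.2,1],[0,0,0,0,0,-0.1,1],[0,0,0,0,0,0,1]]])

```text
clock: 10.57
tcp_pos: [471.9, 164.4, 141.6]
orientation: [3.142, 0.001, -2.805]
contact_force: [-0.8, -0.5, -3.1]
gripper_width: 16.0
grip_force: 45.0
```

send_rows(rows=[[[0,0,0,0,0,-0.1,1],[0,0,0,0,0,-0.1,1],[0,0,0,0,0,0,1]]])

```text
clock: 10.82
tcp_pos: [471.6, 164.2, 139.7]
orientation: [-3.142, 0.0, -2.805]
contact_force: [0.1, 0.4, -1.8]
gripper_width: 15.9
grip_force: 45.0
```

send_rows(rows=[[[0,0,0,0,0,0.5,1],[0,0,0,0,0,0.6,1],[0,0,0,0,0,0.5,1],[0,0,0,0,0,0.3,1],[0,0,0,0,0,0.1,1],[0,0,0,0,0,0,1],[0,0,0,0,0,0,1]]])

```text
clock: 11.4
tcp_pos: [471.5, 164.2, 159.9]
orientation: [-3.142, 0.0, -2.805]
contact_force: [-1.5, 0.1, -2.6]
gripper_width: 15.5
grip_force: 45.0
```

send_rows(rows=[[[0,0,0,0,0,0.1,1],[0,0,0,0,0,0.1,1],[0,0,0,0,0,0,1]]])

```text
clock: 11.65
tcp_pos: [471.5, 164.2, 161.8]
orientation: [3.142, -0.0, -2.805]
contact_force: [0.4, -0.4, -2.2]
gripper_width: 15.7
grip_force: 45.0
```

send_rows(rows=[[[0,0,0,0,0,0.1,1],[0,0,0,0,0,0,1]]])

```text
clock: 11.82
tcp_pos: [471.5, 164.2, 162.8]
orientation: [-3.142, 0.0, -2.805]
contact_force: [0.4, -0.3, -1.8]
gripper_width: 15.5
grip_force: 45.0
```

send_rows(rows=[[[0,0,0,0,0,0.1,1],[0,0,0,0,0,0,1]]])

```text
clock: 11.98
tcp_pos: [471.6, 164.3, 163.9]
orientation: [-3.142, 0.0, -2.805]
contact_force: [0.1, 0.8, -2.5]
gripper_width: 15.5
grip_force: 45.0
```

send_rows(rows=[[[0,0,0,0,0,0.05,1],[0,0,0,0,0,0,1]]])

```text
clock: 12.15
tcp_pos: [471.5, 164.2, 164.4]
orientation: [-3.142, 0.0, -2.805]
contact_force: [-0.2, -0.2, -2.6]
gripper_width: 15.5
grip_force: 45.0
```

send_rows(rows=[[[0,0,0,0,0,0.05,1],[0,0,0,0,0,0,1]]])

```text
clock: 12.32
tcp_pos: [471.5, 164.2, 164.8]
orientation: [-3.142, 0.0, -2.805]
contact_force: [-0.9, -0.9, -2.2]
gripper_width: 15.4
grip_force: 45.0
```

send_rows(rows=[[[0,0,0,0,0,0.05,1],[0,0,0,0,0,0,1]]])

```text
clock: 12.48
tcp_pos: [471.4, 164.2, 165.3]
orientation: [3.142, -0.0, -2.805]
contact_force: [-0.7, -0.7, -4.2]
gripper_width: 15.3
grip_force: 45.0
```

Contact with the gate from inside, as predicted near 165.

send_rows(rows=[[[0,0,0,0,0,0.04,1],[0,0,0,0,0,0,1]]])

```text
clock: 12.65
tcp_pos: [471.4, 164.2, 165.6]
orientation: [-3.142, -0.0, -2.805]
contact_force: [-0.6, 0.5, -5.4]
gripper_width: 15.8
grip_force: 45.0
```

send_rows(rows=[[[0,0,0,0,0,0.03,1],[0,0,0,0,0,0,1]]])

```text
clock: 12.82
tcp_pos: [471.4, 164.2, 165.8]
orientation: [3.142, -0.0, -2.805]
contact_force: [0.6, 0.4, -4.9]
gripper_width: 15.6
grip_force: 45.0
```

send_rows(rows=[[[0,0,0,0,0,0.05,1],[0,0,0,0,0,0,1]]])

```text
clock: 12.98
tcp_pos: [471.3, 164.1, 166.2]
orientation: [3.142, -0.001, -2.805]
contact_force: [0.9, 0.1, -8.5]
gripper_width: 15.6
grip_force: 45.0
```

send_rows(rows=[[[0,0,0,0,0,0.04,1],[0,0,0,0,0,0,1]]])

```text
clock: 13.15
tcp_pos: [471.2, 164.1, 166.6]
orientation: [-3.142, -0.001, -2.805]
contact_force: [1.4, 0.5, -10.3]
gripper_width: 15.9
grip_force: 45.0
```

send_rows(rows=[[[0,0,0,0,0,0.03,1],[0,0,0,0,0,0,1],[0,0,0,0,0,0,1]]])

```text
clock: 13.4
tcp_pos: [471.2, 164.1, 166.9]
orientation: [-3.142, -0.001, -2.805]
contact_force: [0.8, -0.1, -12.9]
gripper_width: 16.1
grip_force: 45.0
```

send_rows(rows=[[[0,0,0,0,0,0.02,1],[0,0,0,0,0,0,1],[0,0,0,0,0,0,1]]])

```text
clock: 13.65
tcp_pos: [471.2, 164.1, 167.1]
orientation: [-3.142, -0.001, -2.805]
contact_force: [1.8, 1.1, -15.1]
gripper_width: 15.5
grip_force: 45.0
```

send_rows(rows=[[[0,0,0,0,0,-0.3,1],[0,0,0,0.1,0,-0.6,1],[0,0,0,0.1,0.05,-0.8,1],[0,0,0,0.15,0.05,-0.8,1],[0,0,0,0,0,-0.6,1],[0,0,0,0,0,-0.3,1],[0,0,0,0,0,0,1],[0,0,0,0,0,0,1]]])

```text
clock: 14.32
tcp_pos: [474.9, 165.2, 133.1]
orientation: [3.142, -0.001, -2.805]
contact_force: [-0.4, -0.2, -2.7]
gripper_width: 15.8
grip_force: 45.0
```

send_rows(rows=[[[0,0,0,0,0,-0.1,1],[0,0,0,0,0,-0.05,1],[0,0,0,0,0,0,1]]])

```text
clock: 14.57
tcp_pos: [475.1, 165.3, 132.1]
orientation: [-3.142, 0.0, -2.805]
contact_force: [0.2, -0.3, -2.1]
gripper_width: 15.7
grip_force: 45.0
```

send_rows(rows=[[[0,0,0,0,0,-0.05,1],[0,0,0,0,0,-0.05,1],[0,0,0,0,0,0,1]]])

```text
clock: 14.82
tcp_pos: [475.0, 165.2, 130.9]
orientation: [-3.142, 0.0, -2.805]
contact_force: [0.2, 0.1, -2.6]
gripper_width: 15.5
grip_force: 45.0
```

send_rows(rows=[[[0,0,0,0,0,-0.05,1],[0,0,0,0,0,0,1]]])

```text
clock: 14.98
tcp_pos: [475.0, 165.2, 130.3]
orientation: [-3.142, -0.0, -2.805]
contact_force: [-0.3, 0.2, -3.1]
gripper_width: 15.8
grip_force: 45.0
```

send_rows(rows=[[[0,0,0,0,0,-0.05,1],[0,0,0,0,0,0,1]]])

```text
clock: 15.15
tcp_pos: [475.0, 165.2, 129.8]
orientation: [-3.142, -0.0, -2.805]
contact_force: [-0.1, 0.2, -2.7]
gripper_width: 15.8
grip_force: 45.0
```

send_rows(rows=[[[0,0,0,0,0,-0.05,1],[0,0,0,0,0,0,1]]])

```text
clock: 15.32
tcp_pos: [475.1, 165.2, 129.5]
orientation: [-3.142, 0.0, -2.805]
contact_force: [-0.6, -1.0, -0.7]
gripper_width: 15.4
grip_force: 45.0
```

send_rows(rows=[[[0,0,0,0,0,-0.03,1],[0,0,0,0,0,0,1],[0,0,0,0,0,0,1],[0,0,0,0,0,0,1]]])

```text
clock: 15.65
tcp_pos: [475.1, 165.3, 129.3]
orientation: [-3.142, 0.0, -2.805]
contact_force: [-0.7, -0.5, 1.9]
gripper_width: 15.7
grip_force: 45.0
```

send_rows(rows=[[[0,0,0,0,0,0,1],[0,0,0,0,0,0,1],[0,0,0,0,0,0,1],[0,0,0,0,0,0,1]]], force=3)

```text
clock: 15.98
tcp_pos: [475.2, 165.3, 129.2]
orientation: [3.142, 0.0, -2.805]
contact_force: [-0.6, 0.6, 0.5]
gripper_width: 15.8
grip_force: 3.0
```

Run:
```python
from h import *
s=bot.get_state();print(s["tcp_pos"],s["contact_force"],s["wrist_torque"],s["grip_force"])
im=eyes.get_image("side")[:,:,::-1];cv2.imwrite("pics/s4.png",im)
w=eyes.get_image("wrist")[:,:,::-1];cv2.imwrite("pics/w5.png",w)
p=proj(cam("side"),[s["tcp_pos"]])[0];x,y=int(p[0])-40,int(p[1])-35;print(x,y)
r=lambda i,x,y,w,h,f:cv2.resize(i[y:y+h,x:x+w],None,fx=f,fy=f,interpolation=cv2.INTER_CUBIC)
cv2.imwrite("pics/c7.png",np.hstack([r(im,x,y,80,110,5),r(w,280,180,80,110,5)]))
```

```text
[475.15161032 165.32984269 129.1712073 ] [-0.62303186  0.62126881  0.50100452] [ 0.23034105  0.03178485 -0.04427352] 2.99986582249403
291 224
```

View pics/c7.png

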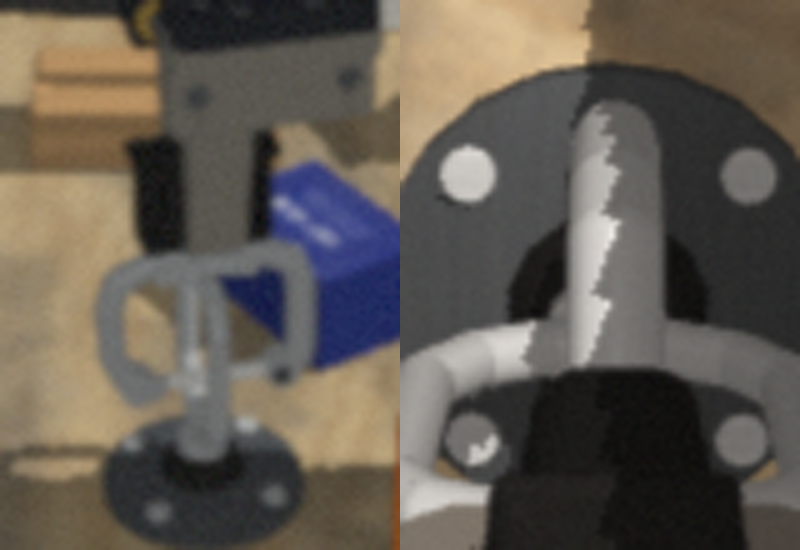

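send_rows(rows=[[[0,0,0,0,0,0,0.6],[0,0,0,0,0,0,0.4],[0,0,0,0,0,0,0.2],[0,0,0,0,0,0,0],[0,0,0,0,0,0,0],[0,0,0,0,0,0,0],[0,0,0,0,0,0,0],[0,0,0,0,0,0,0],[0,0,0,0,0,0,0]]])

```text
clock: 16.83
tcp_pos: [475.0, 165.2, 129.1]
orientation: [-3.142, -0.0, -2.805]
contact_force: [0.5, 0.1, 0.5]
gripper_width: 45.5
grip_force: 0.0
```

send_rows(rows=[[[0,0,0,0,0,0.5,0],[0,0,0,0,0,1,0],[0,0,0,0,0,2,0],[0,0,0,0,0,3,0],[0,0,0,0,0,3,0],[0,0,0,0,0,2,0],[0,0,0,0,0,0,0],[0,0,0,0,0,0,0],[0,0,0,0,0,0,0],[0,0,0,0,0,0,0]]])

```text
clock: 17.67
tcp_pos: [474.2, 165.0, 243.1]
orientation: [-3.142, -0.002, -2.805]
contact_force: [0.9, 0.1, 0.7]
gripper_width: 45.8
grip_force: 0.0
```

Run:
```python
from h import *
s=bot.get_state();print(s["clock"],s["tcp_pos"],s["contact_force"])
a=eyes.get_image("side")[:,:,::-1];w=eyes.get_image("wrist")[:,:,::-1]
r=lambda i,x,y,w,h,f:cv2.resize(i[y:y+h,x:x+w],None,fx=f,fy=f,interpolation=cv2.INTER_CUBIC)
cv2.imwrite("pics/c8.png",np.hstack([r(a,291,215,80,110,5),cv2.resize(w[60:390,200:440],(400,550))]))
```

```text
17.6667 [474.23871958 164.98067562 243.12071779] [0.91211268 0.07782869 0.7267985 ]
```

View pics/c8.png

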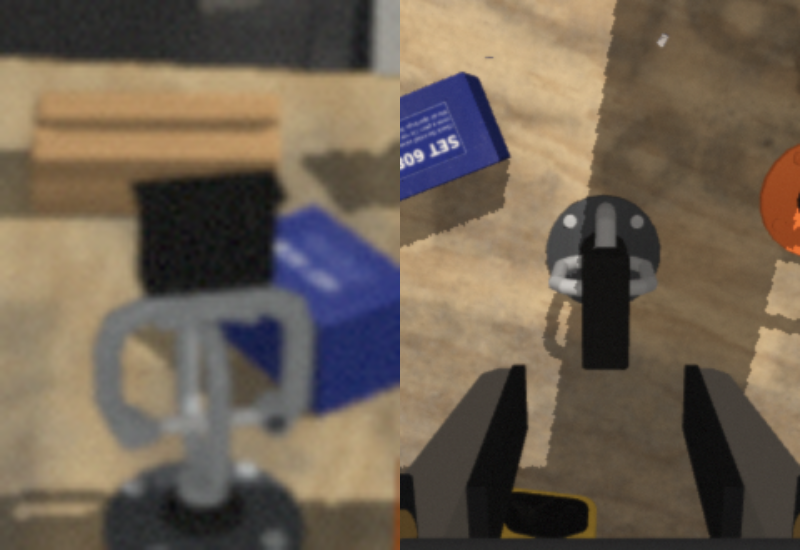

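The hook hangs upright on the bar with the grip up and the gate shut, and the gripper is clear of it.

```bash
python3 -c "
from workcell import bot;print(bot.hand_in())"
```

```text
the job is handed in; nothing more can be done
None
```

The snap hook is on the eye bolt's top bar: the gate snapped shut and held an upward tug of about 10–12 N, and the hook was left hanging grip up with the gripper clear, then the job was handed in at about 18 s.

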